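Park the transit pin and open the sample tray

ROBOT

A 6-joint arm with a two-finger parallel gripper is mounted at the origin on the work surface. World frame = base frame: x ahead of the robot, y to its left, z up, the work surface at z = 0. Lengths are in m, angles in rad, forces in N, time in s.
With the tool pointing down it reaches from about 0.25 to 0.775 m from the base axis. Payload 4 kg.
Tool frame: the origin (TCP) lies at the very end of the fingers, on their centre line; the grasp point (between the pads) lies 19 mm behind it; z points along the fingers, y is the line along which they close (so a half turn about z gives the same grasp; the last joint's range is limited). The gripper opens to 94 mm and grips with 3 to 60 N. Pads are 16 mm wide; open, the fingers measure 119 mm over their backs; the gripper's body (75 mm by 177 mm) begins 78 mm behind the grasp point.
Start: joints at [-1.443, 0.087, 1.371, -0, 1.684, -0.103], TCP at [0.126, -0.535, 0.206] pointing down, gripper open.
Joint ranges: [-3.1, 3.1], [-0.76, 2.03], [0.27, 2.55], [-1.08, 4.22], [0.17, 2.65], [-2.57, 2.57]. Speed limits (rad/s): [2.79, 2.79, 3.14, 3.14, 3.14, 3.14].

INTERFACE

Orientations are given as [roll, pitch, yaw] about the fixed x, y, z axes, in that order (R = Rz(yaw) Ry(pitch) Rx(roll)).
In Python, from bench import robot gives the robot as it stands. The module is installed in compiled form; this text tells all that it offers.
- The arm moves only by the tool move_arm, never from a script. Its argument "deltas" is one flat list of numbers, 7 for each row, row after row: the turn, a rotation vector about the tool's x, y, z in rad, then the shift along the tool's x, y, z in cm, then the closure, from -1 (fully open) to 1 (shut). A call has 1 to 8 rows; each row is the pose to reach, as a shift and turn from the pose commanded when the call began, along the tool's axes at that moment; what a row does not reach only later rows make up. A row lasts 1/10 s, in which the tool goes at most 50 mm and 8.59 degrees, less where a joint would pass 70% of its speed; a pose out of reach is approached as far as the arm can. A call with a gripper value outside its range is refused whole. The fingers move at their own pace and stop on an object; the grip force is fixed at half the most. Time passes only in rows, so rows that repeat a pose let the fingers close. It gives the time, the measured TCP pose, the force, the opening and the grip force at its end, in the units of the state.
- robot.get_obs(): the state, without advancing time (a new reading comes with each control period).
- robot.snapshot(name): name is "scene" or "top" or "wrist"; returns a dict with "image" (420x560x3 uint8, red, green, blue), "depth" (420x560 float32, m along the optical axis (not along the pixel's ray), 0 where there is no reading), "fov_y" (degrees; the focal length in pixels is half the picture's height over the tangent of half this angle, whatever the lens; pixels are square), "cx", "cy" (the principal point, pixels), "origin" and "orientation" of the camera in the world; the wrist camera has in their place "T_tool_cam" (4x4, takes a point from camera to tool coordinates, whose origin is the TCP and whose axes are the flange's). Camera axes: x right, y up, looking along -z (the intrinsics and any distortion apply to the point x, -y, -z); pixel columns grow to the right and rows downward; lengths in m; the calibration is good to about 2 mm. The wrist camera is an equidistant fisheye: a pixel r from the principal point sees the ray r / f radians off the axis. A picture is of the moment at which its call begins: read the wrist's pose just before it.
- robot.close_job(): hands the job in; it is judged then, once.
The state is a dict: "time": time; "joint_positions": joint angles; "qvel": joint speeds; "joint_torque": joint torques, N m; "tool_pos": TCP position; "ee_rot": TCP orientation; "wrist_force": force on the tool from outside, world axes, zero at the start; "wrist_torque": the same for the moment, N m; "width": finger opening in m; "finger_force": force on a finger pad.
Only numpy, scipy, OpenCV 4.12 (cv2) and the standard library are available. Lean on these libraries where they do the work, as an engineer would, in place of code of your own. Each camera call takes 0.05 s, during which the arm holds its last target. There are 200 camera calls.

TASK

The tray of the steel sample cabinet is locked by the black-knobbed pin standing in the bore on the cabinet's top. With the tray still shut, draw the pin out, slide it sideways by its narrow waist into the notch of the notched bracket (not the one with the plain hole) so that it hangs upright by its collar, right at the back of the notch, and let go of it; then pull the tray out by its handle to its stop. Leave everything else standing where it is.

Things in the scene. Friction and masses are not known exactly. Their poses are not given: they have to be found in the camera images.
- cabinet: fixed steel cabinet, 220 mm deep (x), 200 wide (y), top at 110 mm; origin at the centre of its underside, its front with the tray faces its own -x. On its top a dark bushing block 50 x 50 mm rises to 126 mm, with the vertical bore (21 mm across)
- bore (a point): the centre of the bore's mouth, on the bushing block's top face at 126 mm, at (-50, 20) mm from the cabinet's origin in its frame. The bore goes down through the bushing and a bridge of the tray beneath it
- pin: the loose lock pin, 107 mm tall, about 160 g, upright; origin at its lower tip, z up along it. From the tip: steel shank 18 mm across up to 48 mm, waist 10 mm across from 48 to 64 mm, collar 30 mm across from 64 to 69 mm, black knob 22 mm across from 69 to 107 mm (grip here). At the start its collar rests on the bushing block and 64 mm of it are in the bores
- pin_collar (a point): the point on the pin's axis at the underside of its collar, 64 mm above its tip
- keeper: fixed bracket on the table at either side of the cabinet: dark base 100 x 70 x 8 mm, dark upright back plate (front face at x = 40 mm, 64 mm wide, up to 130 mm) and a level aluminium shelf 6 mm thick, top at 120 mm, 64 mm wide, x = -45 to 40 mm, with a notch cut in from its front edge (its own -x side). Origin at the centre of the base's underside, under the parked pin's axis
- notch_seat (a point): the point on the shelf's top plane, 120 mm above the keeper's origin, where the parked pin's axis passes; axes as the keeper's: +x points into the notch. The notch is 14 mm wide, its mouth flared to about 34 mm over the first 18 mm, its back at x = 5 mm. The pin's shank is too thick for the notch, only the waist fits
- blank: the other bracket on the cabinet's other side, the same size but its shelf has only a plain round hole 13 mm across and no notch; origin and axes as the notched one's. Not used
- tray (a joint): how far the tray is pulled out: 0 shut, 0.100 m at its stop; it slides to the cabinet's own -x
- tray_handle (a point): the middle of the tray's handle: a level steel bar 10 mm thick and 100 mm long, along the cabinet's y, 82 mm high, held 43 mm in front of the tray's front (clear gap 38 mm) by a stay at each end; axes as the cabinet's
- gauge: loose brass-and-steel pressure gauge standing on the cabinet's top, foot 44 mm across, 84 mm tall; origin at the centre of its foot
- jar: loose lidded jar standing on the cabinet's top, 42 mm across, 75 mm tall; origin at the centre of its underside
- amber: loose amber bottle on the table beside the cabinet, 52 mm across, 130 mm tall; origin at the centre of its underside
- beaker: loose white plastic beaker on the table beside the cabinet, 64 mm across, 85 mm tall; origin at the centre of its underside
- wrench: loose steel spanner lying flat on the table, 140 mm long; origin under its middle, x along it
- carton: loose small cardboard carton on the table, 75 x 55 x 50 mm; origin at the centre of its underside
- rack: loose white vial rack on the table, 60 x 120 x 45 mm; origin at the centre of its underside
Things that resemble listed ones, but are neither listed nor needed, are in the scene too. Leave any red look-alike of the pin alone.

How it is judged:
On the way, in this order (a step that is already met when the one before it is completed fails the run):
1. the pin's tip is drawn up out of the bore (clear of the bushing block's top) while the tray is still shut (out less than 12 mm) (z of pin in the frame of cabinet above 0.127 m and value of joint tray below 0.012 m), for 0.1 s.
2. the pin hangs upright in the notch by its collar, at its back, and the fingers have let go, the tray still shut (out less than 12 mm) (x of pin_collar in the frame of keeper between -0.009 and 0.006 m and y of pin_collar in the frame of keeper between -0.006 and 0.006 m and z of pin_collar in the frame of keeper between 0.115 and 0.124 m and angle between pin's own z axis and vertical below 0.12 rad and linear speed of pin below 0.03 m/s and contact force between the fingers and pin below 0.1 N and value of joint tray below 0.012 m), for 0.2 s.
At the end, for the whole second after the job is handed in: The pin hangs at rest and upright (within 0.12 rad) in the notch of the notched bracket: its axis within 9 mm in front of, 6 mm behind and 6 mm to the side of the seat point, its collar's underside on the shelf (-5 to +4 mm); the tray is out to its stop (more than 94 mm of 100 mm) and at rest (x of pin_collar in the frame of keeper between -0.009 and 0.006 m and y of pin_collar in the frame of keeper between -0.006 and 0.006 m and z of pin_collar in the frame of keeper between 0.115 and 0.124 m and angle between pin's own z axis and vertical below 0.12 rad and linear speed of pin below 0.03 m/s and value of joint tray above 0.094 m and velocity of joint tray below 0.01 m/s); the robot touches nothing.
It fails at once if the gauge or the jar on the cabinet is shifted by more than 20 mm or tipped over (distance of any of gauge, jar from where it was at the start of the episode above 0.02 m or angle between any of gauge, jar's own z axis and vertical above 0.4 rad).
It fails at once if the bottle or the beaker is shifted by more than 20 mm or tipped over (distance of any of amber, beaker from where it was at the start of the episode above 0.02 m or angle between any of amber, beaker's own z axis and vertical above 0.4 rad).
It fails at once if the spanner, the carton or the rack is shifted by more than 20 mm or tipped up (distance of any of wrench, carton, rack from where it was at the start of the episode above 0.02 m or angle between any of wrench, carton, rack's own z axis and vertical above 0.4 rad).
It fails at once if the pin is dropped or laid down (tilted more than 0.7 rad) (angle between pin's own z axis and vertical above 0.7 rad).
It also fails if it takes over 61 s, if anything falls off the work surface, if the arm or the gripper's body presses on something with over 40 N, if the wrist force passes 120 N, or if a joint passes its speed limit or range.

## Working session

There is one attempt and no reset: what is moved stays moved. The work goes in short steps, Python scripts to look and compute and a tool call to move; the robot and the scene stay as the last step left them, time stands still between calls to the robot, and variables do not carry over. Pictures are saved under pics/ and viewed, at most 10 in all, crops included, and the job is handed in when it is done.

Besides the shell and the picture viewer there is one more tool, called after "Request:" in YAML: its name, and indented under it one key for each argument. move_arm: Moves the arm, as the interface text tells. Its arguments: {"type":"object","properties":{"deltas":{"type":"array","items":{"type":"number"}}},"required":["deltas"]}

```bash
mkdir -p pics
cat > h.py <<'E'
import numpy as np, cv2, pickle
from bench import robot
from scipy.spatial.transform import Rotation as R
def snap(n):
    o=robot.get_obs(); s=robot.snapshot(n); s['obs']=o
    pickle.dump(s,open(f'pics/{n}.pkl','wb')); return s
def points(s):
    """world points from depth for pinhole cams"""
    f=210/np.tan(np.radians(s['fov_y'])/2); d=s['depth']
    v,u=np.mgrid[:420,:560]
    P=np.stack([(u-s['cx'])/f*d,-(v-s['cy'])/f*d,-d],-1)
    return P@rot(s).T+np.array(s['origin'])
def rot(s):
    o=np.array(s['orientation'])
    return o if o.shape==(3,3) else R.from_euler('xyz',o).as_matrix()
E
python3 - <<'E'
from h import *
for n in('scene','top'):
    s=snap(n); cv2.imwrite(f'pics/{n}.png',s['image'][:,:,::-1])
    print({k:v for k,v in s.items() if k not in('image','depth')}, (s['depth']>0).mean())
E
```

```text
{'fov_y': 54.230879760972506, 'cx': 277.4462215731707, 'cy': 204.26450806711355, 'origin': array([ 1.36869888, -0.15978908,  0.61132007]), 'orientation': array([ 0.99516304, -0.02535637,  1.38754361]), 'obs': {'time': 0.0, 'joint_positions': array([-1.44308945e+00,  8.79504159e-02,  1.37223458e+00,  5.37427709e-07,
        1.68360031e+00, -1.03113275e-01]), 'qvel': array([ 0.00061453, -0.00073462, -0.00077364, -0.00030908,  0.00098768,
        0.00112785]), 'joint_torque': array([-5.73189914e-05, -3.40184712e+01, -3.02421606e+01,  7.17403321e-02,
        3.30432155e-02, -1.83126931e-04]), 'tool_pos': array([ 0.12574554, -0.53487226,  0.20431667]), 'ee_rot': array([-3.13941171e+00, -2.26221783e-04,  2.30819968e-01]), 'wrist_force': array([ 0.28959633, -0.71375386,  0.79495686]), 'wrist_torque': array([-0.03746166,  0.02483225, -0.01838969]), 'finger_force': 0.0, 'width': 0.09400252983934693}} 0.9959778911564626
{'fov_y': 52.014172211522876, 'cx': 279.7589456951205, 'cy': 208.33630291375275, 'origin': array([0.52301039, 0.02298228, 1.25890722]), 'orientation': array([ 0.07113405,  0.00539559, -1.54351907]), 'obs': {'time': 0.05, 'joint_positions': array([-1.44312798e+00,  8.79388408e-02,  1.37221345e+00, -1.02208830e-05,
        1.68361864e+00, -1.03116028e-01]), 'qvel': array([-0.00060961, -0.00034444, -0.00191855, -0.00138155,  0.00035688,
       -0.00155812]), 'joint_torque': array([ 1.41270975e-03, -3.41542375e+01, -3.03595054e+01,  7.19949603e-02,
        3.03019839e-02, -8.51908658e-05]), 'tool_pos': array([ 0.12572138, -0.5348789 ,  0.20433373]), 'ee_rot': array([-3.13942490e+00, -2.14112589e-04,  2.30783007e-01]), 'wrist_force': array([0.10208558, 0.20629779, 0.01862988]), 'wrist_torque': array([ 0.00766965,  0.00734975, -0.02338306]), 'finger_force': 0.0, 'width': 0.0937093636649246}} 0.9959651360544217
```

View pics/scene.png

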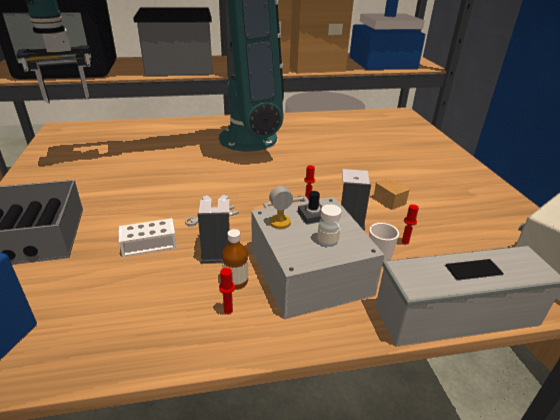

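View pics/top.png

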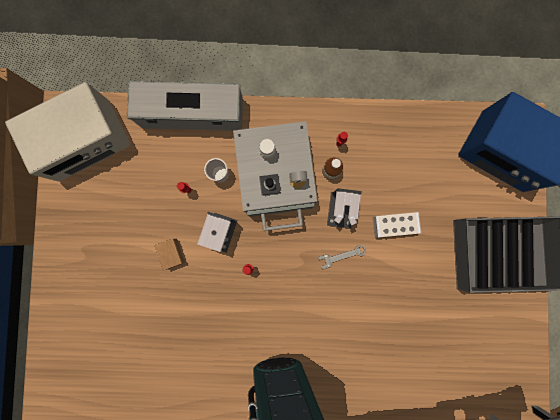

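The scene view shows the black pin at (314,203), the gauge at (281,205) and the jar at (330,225). The top view shows the pin at (269,184), the notched bracket at (345,208) with its notch towards the robot, the blank bracket at (217,232), and the handle at (283,225).

```bash
cat > m.py <<'E'
from h import *
s=pickle.load(open('pics/top.pkl','rb'));P=points(s)
c=pickle.load(open('pics/scene.pkl','rb'));Q=points(c)
def rect(P,z0,z1,box,lab):
    m=(P[...,2]>z0)&(P[...,2]<z1)&(P[...,0]>box[0])&(P[...,0]<box[1])&(P[...,1]>box[2])&(P[...,1]<box[3])
    p=P[m]; 
    if len(p)<5: print(lab,len(p));return
    r=cv2.minAreaRect((p[:,:2]*1000).astype(np.float32)); print(lab,len(p),np.round(r[0],1),np.round(r[1],1),round(r[2],2),'z',np.median(p[:,2]).round(4), 'mean',np.round(p.mean(0),4))
def at(u,v): return P[v,u].round(3)
print('cab',at(275,200),'table',at(150,300),'keep',at(338,198),at(353,198),'blank',at(217,225),'pin',at(269,184),'jar',at(267,148),'gauge',at(299,180),'handle',at(283,229),'amber',at(335,165), 'beaker',at(216,165),'red',at(343,137),at(248,268),at(183,187))
for W,n in((P,'top'),(Q,'scene')):
    print(n)
    rect(W,.104,.115,(.45,.85,-.12,.16),'cab')
    rect(W,.122,.13,(.5,.7,0.0,.12),'bush')
    rect(W,.155,.18,(.5,.7,0.03,.08),'knob')
    rect(W,.14,.18,(.5,.7,0.02,.08),'knob2')
    rect(W,.114,.125,(.45,.65,-.22,-.09),'keeper')
    rect(W,.126,.135,(.45,.65,-.22,-.09),'kback')
    rect(W,.002,.012,(.45,.65,-.22,-.09),'kbase')
    rect(W,.06,.09,(.42,.53,-.05,.09),'handle')
E
python3 m.py
python3 - <<'E'
from h import *
s=pickle.load(open('pics/top.pkl','rb'))
cv2.imwrite('pics/topc.png',cv2.resize(s['image'][100:270,150:400,::-1],None,fx=3.2,fy=3.2,interpolation=cv2.INTER_CUBIC))
E
```

```text
cab [0.626 0.045 0.116] table [ 0.337  0.4   -0.001] keep [ 0.636 -0.123  0.119] [ 0.637 -0.163  0.119] blank [0.555 0.196 0.12 ] pin [0.662 0.06  0.168] jar [0.752 0.067 0.182] gauge [ 0.671 -0.015  0.196] handle [0.552 0.021 0.006] amber [ 0.722 -0.111  0.133] beaker [0.732 0.22  0.024] red [ 0.804 -0.135  0.106] [0.444 0.111 0.107] [0.655 0.293 0.108]
top
cab 5009 [718.3  21.2] [279.9 257.3] 89.2 z 0.1103 mean [0.7217 0.0497 0.1103]
bush 241 [667.8  61.3] [50.1 49.8] 9.17 z 0.1263 mean [0.6671 0.0607 0.1265]
knob 60 [667.2  61.7] [20.6 18.3] 1.67 z 0.1689 mean [0.6668 0.0613 0.1683]
knob2 67 [666.8  61.2] [20.2 20.3] 31.06 z 0.1685 mean [0.6661 0.061  0.1659]
keeper 607 [ 610. -145.] [64.8 84.6] 84.98 z 0.12 mean [ 0.6145 -0.1454  0.12  ]
kback 5 [ 629.6 -170.6] [39.  39.5] 43.28 z 0.1268 mean [ 0.6303 -0.168   0.1273]
kbase 1093 [ 550.  -155.1] [129.4 199.8] 89.91 z 0.0053 mean [ 0.5385 -0.1499  0.0057]
handle 0
scene
cab 5236 [650.1  20. ] [399.7 279.8] 0.01 z 0.1101 mean [0.752  0.0396 0.11  ]
bush 191 [668.9  59.1] [52.5 51.5] 6.98 z 0.126 mean [0.6754 0.0508 0.1259]
knob 105 [670.2  58.3] [20.6 20.2] 60.21 z 0.1658 mean [0.673  0.0577 0.1646]
knob2 164 [670.4  58.3] [21.1 20.6] 55.73 z 0.1595 mean [0.6741 0.0574 0.1584]
keeper 407 [ 603.8 -146.3] [64.1 74.1] 84.29 z 0.12 mean [ 0.608  -0.1466  0.1199]
kback 0
kbase 144 [ 549.8 -154.1] [199.4 127.8] 0.08 z 0.0063 mean [ 0.5027 -0.1708  0.006 ]
handle 0
```

View pics/topc.png

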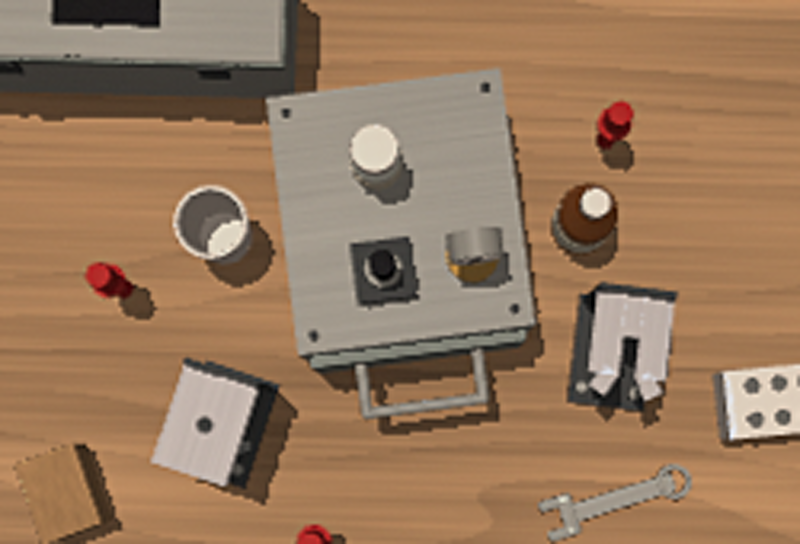

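The crop shows the pin in the bushing at (382,266), the jar at (376,150), the gauge at (474,255), the notched shelf at (632,335) with its mouth at (615,390), and the handle bar from (365,412) to (490,402). Pin and bushing agree at about (0.668, 0.060). The shelf is 64.8 x 84.6 mm at z 0.120, which matches the given size.

```bash
cat >> h.py <<'E'
def wpoints(s):
    f=210/np.tan(np.radians(s['fov_y'])/2); v,u=np.mgrid[:420,:560]
    a=np.stack([u-s['cx'],v-s['cy']],-1); r=np.hypot(*np.moveaxis(a,-1,0))+1e-9; th=r/f
    t=np.tan(np.minimum(th,1.5))/r; d=s['depth']
    C=np.stack([a[...,0]*t*d,-a[...,1]*t*d,-d],-1); C[th>1.45]=np.nan
    T=s['T_tool_cam']; W=C@T[:3,:3].T+T[:3,3]; o=s['obs']
    return W@R.from_euler('xyz',o['ee_rot']).as_matrix().T+o['tool_pos']
def go(pos,yaw):
    o=robot.get_obs(); A=R.from_euler('xyz',o['ee_rot']); B=R.from_euler('xyz',[np.pi,0,yaw])
    print('turn',(A.inv()*B).as_rotvec().round(3),'shift cm',(A.inv().apply(np.array(pos)-o['tool_pos'])*100).round(2),'at',o['tool_pos'].round(4),o['ee_rot'].round(4))
E
python3 - <<'E'
from h import *
from m import rect,P,Q
s=snap('wrist'); print(s['T_tool_cam'].round(4),s['fov_y'])
for W in(P,Q):
  m=(W[...,2]>.107)&(W[...,2]<.113)&(W[...,0]>.58)&(W[...,0]<.85)&(W[...,1]>-.12)&(W[...,1]<.2)
  n,l,st,_=cv2.connectedComponentsWithStats(m.astype(np.uint8)); k=1+st[1:,4].argmax()
  print('CAB',cv2.minAreaRect((W[l==k][:,:2]*1000).astype(np.float32)))
go([.58,.03,.30],-.087)
E
```

```text
cab [0.626 0.045 0.116] table [ 0.337  0.4   -0.001] keep [ 0.636 -0.123  0.119] [ 0.637 -0.163  0.119] blank [0.555 0.196 0.12 ] pin [0.662 0.06  0.168] jar [0.752 0.067 0.182] gauge [ 0.671 -0.015  0.196] handle [0.552 0.021 0.006] amber [ 0.722 -0.111  0.133] beaker [0.732 0.22  0.024] red [ 0.804 -0.135  0.106] [0.444 0.111 0.107] [0.655 0.293 0.108]
top
cab 5009 [718.3  21.2] [279.9 257.3] 89.2 z 0.1103 mean [0.7217 0.0497 0.1103]
bush 241 [667.8  61.3] [50.1 49.8] 9.17 z 0.1263 mean [0.6671 0.0607 0.1265]
knob 60 [667.2  61.7] [20.6 18.3] 1.67 z 0.1689 mean [0.6668 0.0613 0.1683]
knob2 67 [666.8  61.2] [20.2 20.3] 31.06 z 0.1685 mean [0.6661 0.061  0.1659]
keeper 607 [ 610. -145.] [64.8 84.6] 84.98 z 0.12 mean [ 0.6145 -0.1454  0.12  ]
kback 5 [ 629.6 -170.6] [39.  39.5] 43.28 z 0.1268 mean [ 0.6303 -0.168   0.1273]
kbase 1093 [ 550.  -155.1] [129.4 199.8] 89.91 z 0.0053 mean [ 0.5385 -0.1499  0.0057]
handle 0
scene
cab 5236 [650.1  20. ] [399.7 279.8] 0.01 z 0.1101 mean [0.752  0.0396 0.11  ]
bush 191 [668.9  59.1] [52.5 51.5] 6.98 z 0.126 mean [0.6754 0.0508 0.1259]
knob 105 
[... 178 characters left out ...]
.1 74.1] 84.29 z 0.12 mean [ 0.608  -0.1466  0.1199]
kback 0
kbase 144 [ 549.8 -154.1] [199.4 127.8] 0.08 z 0.0063 mean [ 0.5027 -0.1708  0.006 ]
handle 0
[[-2.000e-04  9.691e-01  2.468e-01  7.190e-02]
 [ 1.000e+00  2.000e-04 -2.000e-04 -3.000e-04]
 [-3.000e-04  2.468e-01 -9.691e-01 -1.785e-01]
 [ 0.000e+00  0.000e+00  0.000e+00  1.000e+00]] 65.70646984690485
CAB ((720.2747192382812, 49.273704528808594), (220.74212646484375, 200.02549743652344), 8.992141723632812)
CAB ((720.8712158203125, 47.696388244628906), (223.4770050048828, 202.1239471435547), 8.793509483337402)
turn [-0.002  0.     0.318] shift cm [ 57.15 -44.63  -9.46] at [ 0.1257 -0.535   0.2046] [-3.1399e+00 -2.0000e-04  2.3080e-01]
```

Request:
move_arm:
  deltas: [0,0,0.1,3,-3,-8,0,0,0,0.2,7,-6,-12.5,0,0,0,0.318,11,-8,-12.5,0,0,0,0.318,15,-11,-12.5,0,0,0,0.318,19,-14,-12.5,0,0,0,0.318,23,-17,-12.5,0,0,0,0.318,27,-19.5,-12.5,0,0,0,0.318,31,-22,-12.5,0]

```text
time: 0.95
tool_pos: [0.3558, -0.2718, 0.3304]
ee_rot: [3.141, -0.001, -0.088]
wrist_force: [0.1, -0.8, -0.4]
width: 0.047
finger_force: 0.0
```

```bash
python3 -c "
from h import *
go([.58,-.03,.33],-.087)"
```

```text
turn [ 0.001 -0.001 -0.001] shift cm [ 20.22 -26.05   0.04] at [ 0.3558 -0.2718  0.3304] [ 3.141e+00 -6.000e-04 -8.770e-02]
```

Request:
move_arm:
  deltas: [0,0,0,3,-4,0,0,0,0,0,6,-7.8,0,0,0,0,0,9,-11.7,0,0,0,0,0,12,-15.5,0,0,0,0,0,15,-19.4,0,0,0,0,0,18,-23,0,0,0,0,0,20.2,-26,0,0,0,0,0,20.2,-26,0,0]

```text
time: 1.75
tool_pos: [0.5807, -0.0285, 0.3277]
ee_rot: [-3.14, 0.003, -0.081]
wrist_force: [-0.8, 0.3, -0.9]
width: 0.0466
finger_force: 0.0
```

```bash
cat > w.py <<'E'
from h import *
def run(save):
    s=snap('wrist'); cv2.imwrite(save,s['image'][:,:,::-1]); return s,wpoints(s)
def rc(W,z0,z1,box,lab):
    m=(W[...,2]>z0)&(W[...,2]<z1)&(W[...,0]>box[0])&(W[...,0]<box[1])&(W[...,1]>box[2])&(W[...,1]<box[3])
    n,l,st,_=cv2.connectedComponentsWithStats(m.astype(np.uint8)); 
    if n<2: print(lab,'none');return
    k=1+st[1:,4].argmax(); p=W[l==k]; r=cv2.minAreaRect((p[:,:2]*1000).astype(np.float32))
    print(lab,len(p),np.round(r[0],1),np.round(r[1],1),round(r[2],2),'z',np.median(p[:,2]).round(4))
    return p
E
python3 - <<'E'
from w import *
s,W=run('pics/w1.png'); print(s['obs']['tool_pos'].round(4))
rc(W,.106,.115,(.58,.85,-.12,.2),'cab')
rc(W,.122,.13,(.6,.72,0.01,.12),'bush')
rc(W,.16,.176,(.6,.72,0.03,.09),'knob')
p=rc(W,.115,.124,(.5,.68,-.22,-.09),'keeper')
rc(W,.126,.135,(.5,.68,-.22,-.09),'kback')
rc(W,.074,.093,(.45,.60,-.06,.12),'handle')
# notch centre line: in keeper frame, gap in shelf points per x slice
a=np.radians(-5.2);K=np.array([.6125,-.1452]);q=(p[:,:2]-K)@np.array([[np.cos(a),-np.sin(a)],[np.sin(a),np.cos(a)]])*1000
for x in range(-50,16,6):
    y=np.sort(q[abs(q[:,0]-x)<2,1]); 
    if len(y)>3:
        g=np.diff(y);i=g.argmax();print(x,y[0].round(1),y[-1].round(1),'gap',y[i].round(1),y[i+1].round(1))
E
```

```text
[ 0.5807 -0.0285  0.3277]
cab 20654 [720.5  47.8] [221.1 200.9] 8.8 z 0.1091
bush 1169 [668.1  59.4] [50.6 50.9] 9.24 z 0.1252
knob 328 [668.6  59.4] [21.7 20.4] 82.64 z 0.1679
keeper 2832 [ 613.3 -146.9] [65.2 91.3] 84.46 z 0.1193
kback 270 [ 655.6 -151. ] [64.7  6.5] 83.99 z 0.1293
handle 964 [575.5  24.5] [ 47.4 110.3] 8.61 z 0.0854
-44 -22.9 19.2 gap -17.7 15.3
-38 -31.6 29.3 gap -13.0 11.6
-32 -27.7 26.7 gap -9.2 8.4
-26 -34.1 31.1 gap -8.1 5.9
-20 -33.5 31.0 gap -8.4 5.9
-14 -33.1 30.6 gap -8.6 5.2
-8 -32.5 30.4 gap -8.2 5.4
-2 -33.7 30.0 gap -7.7 5.8
4 -33.7 30.1 gap 2.5 6.2
10 -33.0 30.6 gap -31.5 -30.1
```

View pics/w1.png

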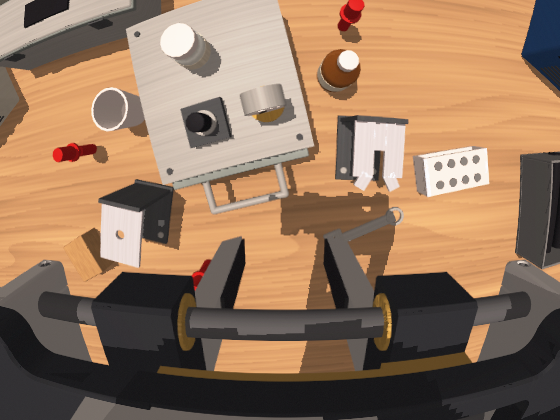

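The wrist view shows the pin at (202,122), the gauge at (263,103), the notch at (378,170) and the handle bar at (247,203). All cameras agree: pin at (0.6683, 0.0597), keeper at (0.6126, -0.1466) with yaw -0.094, cabinet yaw 0.154.

```bash
python3 -c "
from h import *
go([.6685,.0597,.240],-.094)"
```

```text
turn [0.    0.003 0.01 ] shift cm [ 8.15 -9.72  8.81] at [ 0.5795 -0.0304  0.3284] [ 3.1416  0.0032 -0.0837]
```

Request:
move_arm:
  deltas: [0,0.003,0.01,2,-2.5,1,0,0,0.003,0.01,4,-5,3,0,0,0.003,0.01,6,-7.5,5,0,0,0.003,0.01,8.15,-9.7,7,0,0,0.003,0.01,8.15,-9.7,8.8,0,0,0.003,0.01,8.15,-9.7,8.8,0,0,0.003,0.01,8.15,-9.7,8.8,0,0,0.003,0.01,8.15,-9.7,8.8,0]

```text
time: 2.6
tool_pos: [0.6686, 0.0562, 0.2448]
ee_rot: [-3.142, -0.007, -0.099]
wrist_force: [0.9, 0.3, -0.7]
width: 0.047
finger_force: 0.0
```

Run:
```python
from w import *
s,W=run('pics/w2.png')
rc(W,.122,.13,(.6,.72,0.01,.12),'bush')
rc(W,.16,.176,(.6,.72,0.03,.09),'knob')
rc(W,.115,.124,(.5,.68,-.22,-.09),'keeper')
go([.6685,.0597,.138],-.094)
```

```text
bush 1799 [667.8  59.8] [50.7 49.5] 9.11 z 0.1254
knob 560 [668.3  59.5] [20.9 21. ] 61.03 z 0.1682
keeper 2876 [ 613.6 -146.9] [66.5 91.9] 83.82 z 0.1193
turn [-0.    -0.007 -0.005] shift cm [-0.13 -0.33 10.69] at [0.6687 0.0564 0.2449] [-3.1414 -0.007  -0.0986]
```

View pics/w2.png

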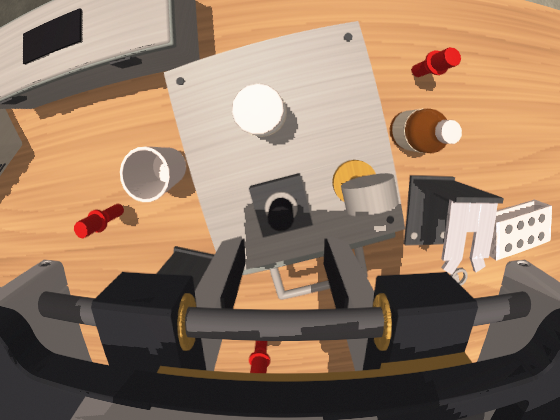

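The view shows the knob at (281,210) between the open fingers, with the right finger clear of the gauge at (370,190). Next I correct sideways and go partway down.

Request:
move_arm:
  deltas: [0,-0.007,-0.005,-0.1,-0.33,1,0,0,-0.007,-0.005,-0.1,-0.33,2.5,0,0,-0.007,-0.005,-0.1,-0.33,4,0,0,-0.007,-0.005,-0.1,-0.33,5.5,0,0,-0.007,-0.005,-0.1,-0.33,5.5,0,0,-0.007,-0.005,-0.1,-0.33,5.5,0,0,-0.007,-0.005,-0.1,-0.33,5.5,0,0,-0.007,-0.005,-0.1,-0.33,5.5,0]

```text
time: 3.45
tool_pos: [0.6685, 0.0608, 0.1884]
ee_rot: [-3.141, 0.002, -0.092]
wrist_force: [-0.9, -0.7, 0.7]
width: 0.0469
finger_force: 0.0
```

Run:
```python
from h import *
go([.6685,.0597,.137],-.094)
```

```text
turn [-0.     0.002  0.002] shift cm [0.02 0.11 5.14] at [0.6685 0.0608 0.1884] [-3.1415e+00  1.9000e-03 -9.2200e-02]
```

Request:
move_arm:
  deltas: [0,0.002,0.002,0,0.1,1.5,0,0,0.002,0.002,0,0.1,3,0,0,0.002,0.002,0,0.1,4.2,0,0,0.002,0.002,0,0.1,5.1,0,0,0.002,0.002,0,0.1,5.1,0,0,0.002,0.002,0,0.1,5.1,0,0,0.002,0.002,0,0.1,5.1,0]

```text
time: 4.15
tool_pos: [0.6682, 0.0598, 0.1371]
ee_rot: [-3.141, 0.0, -0.094]
wrist_force: [1.3, -0.1, 0.3]
width: 0.047
finger_force: 0.0
```

Run:
```python
from h import *
go([.6685,.0597,.137],-.094)
```

```text
turn [-0.  0. -0.] shift cm [0.03 0.01 0.01] at [0.6682 0.0598 0.1371] [-3.1415e+00  4.0000e-04 -9.4200e-02]
```

Exactly on target; close.

Request:
move_arm:
  deltas: [0,0,0,0,0,0,1,0,0,0,0,0,0,1,0,0,0,0,0,0,1,0,0,0,0,0,0,1,0,0,0,0,0,0,1,0,0,0,0,0,0,1,0,0,0,0,0,0,1,0,0,0,0,0,0,1]

```text
time: 4.95
tool_pos: [0.6678, 0.0596, 0.1365]
ee_rot: [3.141, 0.002, -0.094]
wrist_force: [0.0, -0.7, 1.6]
width: 0.0214
finger_force: 30.0
```

Gripped (21.4 mm, 30 N). Lift straight up, gently.

Request:
move_arm:
  deltas: [0,0,0,0,0,-1,1,0,0,0,0,0,-2.2,1,0,0,0,0,0,-3.5,1,0,0,0,0,0,-4.8,1,0,0,0,0,0,-6.1,1,0,0,0,0,0,-7.4,1,0,0,0,0,0,-8.5,1,0,0,0,0,0,-8.5,1]

```text
time: 5.75
tool_pos: [0.6688, 0.0598, 0.2242]
ee_rot: [-3.141, -0.003, -0.094]
wrist_force: [-0.4, -0.6, -2.0]
width: 0.0215
finger_force: 30.0
```

Request:
move_arm:
  deltas: [0,0,0,0,0,0,1,0,0,0,0,0,0,1,0,0,0,0,0,0,1]

```text
time: 6.05
tool_pos: [0.6674, 0.0598, 0.2199]
ee_rot: [3.141, 0.004, -0.094]
wrist_force: [0.6, -0.1, -1.2]
width: 0.0215
finger_force: 30.0
```

Run:
```python
from h import *
print(robot.get_obs()['width'],robot.get_obs()['wrist_force'])
s=snap('scene'); cv2.imwrite('pics/s2.png',cv2.resize(s['image'][130:330,170:440,::-1],None,fx=2.9,fy=2.9))
a=-.094;K=np.array([.6126,-.1466]);k=K-.085*np.array([np.cos(a),np.sin(a)]); print(k)
go([k[0],.055,.222],a)
```

```text
0.02145183144225988 [ 0.57612282 -0.08480677 -1.19669427]
[ 0.52797525 -0.13862176]
turn [ 0.     0.004 -0.   ] shift cm [-13.84   1.79  -0.14] at [0.6674 0.0598 0.2201] [ 3.1413  0.0039 -0.0943]
```

View pics/s2.png

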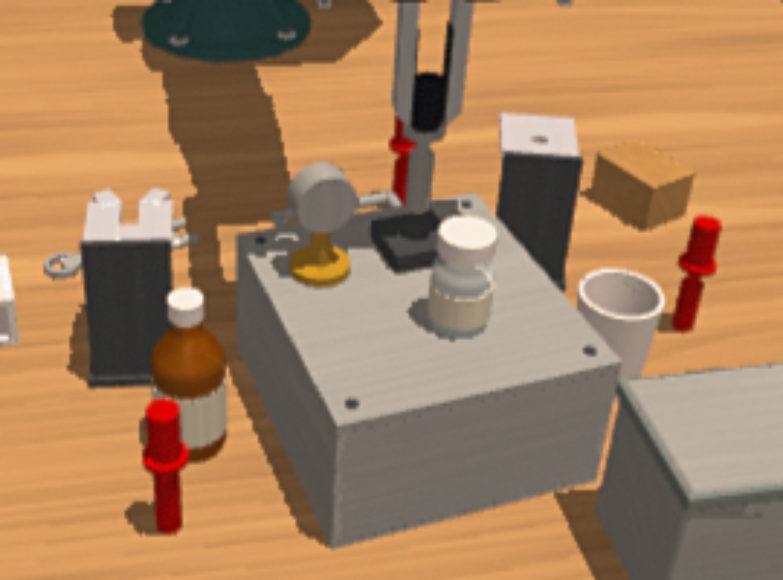

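The pin hangs from the fingers with its tip above the bushing (418,205); the gauge, jar and other things are undisturbed. Now out in front of the cabinet, then across to the notch mouth.

Request:
move_arm:
  deltas: [0,0.004,0,-2,0.2,0,1,0,0.004,0,-4.5,0.5,0,1,0,0.004,0,-7,0.8,0,1,0,0.004,0,-9.5,1.1,0,1,0,0.004,0,-12,1.5,0,1,0,0.004,0,-13.8,1.8,0,1,0,0.004,0,-13.8,1.8,0,1,0,0.004,0,-13.8,1.8,0,1]

```text
time: 6.9
tool_pos: [0.5289, 0.0549, 0.2216]
ee_rot: [-3.142, -0.003, -0.094]
wrist_force: [1.2, 0.1, -2.4]
width: 0.0214
finger_force: 30.0
```

Run:
```python
from h import *
go([.5277,-.1386,.222],-.094)
```

```text
turn [-0.    -0.003 -0.   ] shift cm [ 1.7  19.27 -0.03] at [0.5289 0.0549 0.2216] [-3.1415e+00 -3.0000e-03 -9.4200e-02]
```

Request:
move_arm:
  deltas: [0,-0.001,0,0.3,3,0,1,0,-0.001,0,0.6,7,0,1,0,-0.001,0,1,11,0,1,0,-0.001,0,1.4,15,0,1,0,-0.001,0,1.6,18,0,1,0,-0.001,0,1.7,19.3,0,1,0,-0.001,0,1.7,19.3,0,1,0,-0.001,0,1.7,19.3,0,1]

```text
time: 7.7
tool_pos: [0.5279, -0.138, 0.2212]
ee_rot: [-3.14, -0.001, -0.094]
wrist_force: [0.3, 1.9, -2.1]
width: 0.0218
finger_force: 30.0
```

Request:
move_arm:
  deltas: [0,0,0,0,0,2,1,0,0,0,0,0,4,1,0,0,0,0,0,6,1,0,0,0,0,0,7.5,1,0,0,0,0,0,8.3,1,0,0,0,0,0,8.3,1,0,0,0,0,0,8.3,1,0,0,0,0,0,8.3,1]

```text
time: 8.5
tool_pos: [0.5284, -0.1391, 0.1399]
ee_rot: [3.141, -0.003, -0.094]
wrist_force: [0.3, -0.2, -2.1]
width: 0.021
finger_force: 30.0
```

Run:
```python
from w import *
o=robot.get_obs(); s,W=run('pics/w3.png')
rc(W,.115,.124,(.5,.68,-.22,-.09),'keeper')
rc(W,.126,.135,(.62,.68,-.22,-.09),'kback')
go([.5277,-.1386,.134],-.094)
s=snap('scene'); cv2.imwrite('pics/s3.png',cv2.resize(s['image'][140:280,130:290,::-1],None,fx=4.2,fy=4.2,interpolation=cv2.INTER_CUBIC))
```

```text
keeper 11667 [ 610.7 -146.5] [64.7 86.3] 84.18 z 0.1192
kback 1195 [ 655.9 -151. ] [64.3  7.2] 84.1 z 0.1291
turn [ 0.001 -0.003 -0.   ] shift cm [-0.07 -0.05  0.59] at [ 0.5284 -0.1392  0.1399] [ 3.1409 -0.0034 -0.0942]
```

View pics/w3.png

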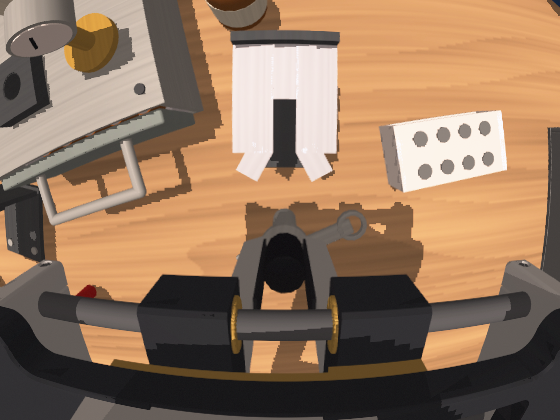

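View pics/s3.png

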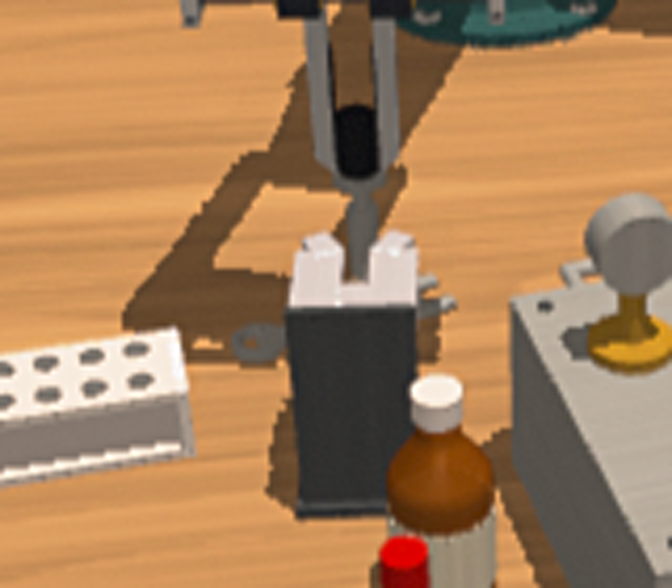

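The wrist view shows the notch (284,130) and the held knob (284,262) in the same column, and the scene view shows the waist lined up with the mouth. Refined keeper is (0.6129, -0.1468), yaw about -0.098. Set the height first.

Request:
move_arm:
  deltas: [0,0,0,0,0,0.3,1,0,0,0,0,0,0.5,1,0,0,0,0,0,0.5,1,0,0,0,0,0,0.5,1,0,0,0,0,0,0.5,1]

```text
time: 9.1
tool_pos: [0.5276, -0.1389, 0.1335]
ee_rot: [3.142, -0.001, -0.094]
wrist_force: [0.3, 0.1, -1.0]
width: 0.0215
finger_force: 30.0
```

Run:
```python
from h import *
go([.6119,-.1467,.134],-.097)
```

```text
turn [ 0.    -0.001  0.003] shift cm [ 8.46 -0.02 -0.04] at [ 0.5276 -0.1389  0.1335] [ 3.1415e+00 -1.0000e-03 -9.4200e-02]
```

Request:
move_arm:
  deltas: [0,0,0.003,0.7,0,0,1,0,0,0.003,1.5,0,0,1,0,0,0.003,2.3,0,0,1,0,0,0.003,3.1,0,0,1,0,0,0.003,3.9,0,0,1,0,0,0.003,4.5,0,0,1,0,0,0.003,4.5,0,0,1,0,0,0.003,4.5,0,0,1]

```text
time: 9.9
tool_pos: [0.5724, -0.1431, 0.1334]
ee_rot: [3.142, -0.0, -0.097]
wrist_force: [0.3, -0.2, -2.7]
width: 0.0214
finger_force: 30.0
```

Run:
```python
from h import *
go([.6119,-.1467,.134],-.097)
```

```text
turn [ 0. -0. -0.] shift cm [ 3.97 -0.02 -0.06] at [ 0.5724 -0.1431  0.1334] [ 3.1416e+00 -4.0000e-04 -9.7100e-02]
```

Request:
move_arm:
  deltas: [0,0,0,0.6,0,0,1,0,0,0,1.2,0,0,1,0,0,0,1.8,0,0,1,0,0,0,2.5,0,0,1,0,0,0,3.2,0,0,1,0,0,0,3.9,0,0,1,0,0,0,3.9,0,0,1,0,0,0,3.9,0,0,1]

```text
time: 10.7
tool_pos: [0.6113, -0.1469, 0.1334]
ee_rot: [3.142, -0.001, -0.097]
wrist_force: [0.4, 0.1, -1.6]
width: 0.0214
finger_force: 30.0
```

Run:
```python
from h import *
print(robot.get_obs()['wrist_force'],robot.get_obs()['wrist_torque'])
go([.6119,-.1467,.1305],-.097)
```

```text
[ 0.38818934  0.14401273 -1.61570741] [ 0.02522828  0.02590905 -0.04416073]
turn [ 0.    -0.001 -0.   ] shift cm [ 0.06 -0.03  0.29] at [ 0.6113 -0.1469  0.1334] [ 3.1416e+00 -5.0000e-04 -9.7100e-02]
```

No contact, in the notch. Lower onto the shelf.

Request:
move_arm:
  deltas: [0,0,0,0.1,0,0.1,1,0,0,0,0.1,0,0.2,1,0,0,0,0.1,0,0.3,1,0,0,0,0.1,0,0.3,1,0,0,0,0.1,0,0.3,1,0,0,0,0.1,0,0.3,1]

```text
time: 11.3
tool_pos: [0.6122, -0.147, 0.1307]
ee_rot: [3.142, -0.001, -0.097]
wrist_force: [-0.2, 0.8, -2.0]
width: 0.0214
finger_force: 30.0
```

Request:
move_arm:
  deltas: [0,0,0,0,0,0.05,1,0,0,0,0,0,0.08,1,0,0,0,0,0,0.08,1,0,0,0,0,0,0.08,1]

```text
time: 11.7
tool_pos: [0.6123, -0.147, 0.1305]
ee_rot: [3.141, -0.002, -0.097]
wrist_force: [-1.0, -0.5, 2.4]
width: 0.0216
finger_force: 30.0
```

Contact with the shelf (force now upward). Open slowly and let it settle.

Request:
move_arm:
  deltas: [0,0,0,0,0,0,0.4,0,0,0,0,0,0,0.3,0,0,0,0,0,0,0.2,0,0,0,0,0,0,0.0,0,0,0,0,0,0,0.0,0,0,0,0,0,0,0.0,0,0,0,0,0,0,0.0,0,0,0,0,0,0,0.0]

```text
time: 12.5
tool_pos: [0.6122, -0.147, 0.1298]
ee_rot: [3.142, -0.001, -0.097]
wrist_force: [0.5, 0.4, 0.4]
width: 0.0468
finger_force: 0.0
```

Run:
```python
from w import *
print(robot.get_obs()['width'])
P=points(snap('top')); Q=points(snap('scene'))
rc(Q,.135,.17,(.58,.65,-.17,-.12),'knob scene'); rc(Q,.156,.17,(.58,.65,-.17,-.12),'knobtop scene')
s,W=run('pics/w4.png'); rc(W,.152,.17,(.58,.65,-.165,-.13),'knob w')
```

```text
0.046829021136847324
knob scene 151 [ 614.7 -147.5] [21.3 20. ] 26.09 z 0.1545
knobtop scene 66 [ 614.4 -147.6] [20.4 20.1] 27.55 z 0.1625
knob w 1519 [ 613.1 -146.8] [21.8 21. ] 23.57 z 0.162
```

View pics/w4.png

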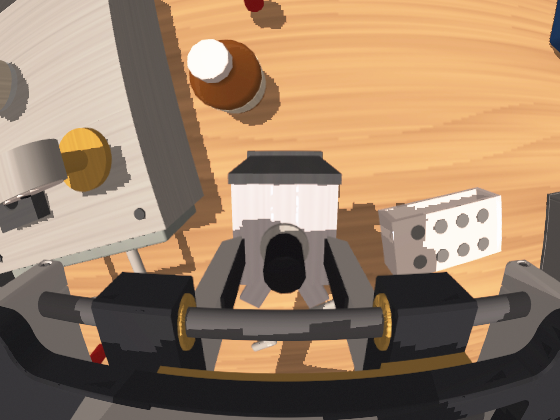

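The knob top is at z 0.1625 (120 + 43 mm expected) at (0.613, -0.147), so the pin hangs on its collar at the seat; the view shows the fingers clear on both sides of the knob (284,262). Retreat upward.

Request:
move_arm:
  deltas: [0,0,0,0,0,-1,0,0,0,0,0,0,-3,0,0,0,0,0,0,-5,0,0,0,0,0,0,-7,0,0,0,0,0,0,-9,0,0,0,0,0,0,-11,0,0,0,0,0,0,-12,0.36,0,0,0,0,0,-12,0.36]

```text
time: 13.45
tool_pos: [0.6129, -0.1473, 0.2526]
ee_rot: [3.14, -0.006, -0.097]
wrist_force: [1.1, -0.5, 0.7]
width: 0.0343
finger_force: 0.0
```

Run:
```python
from w import *
s,W=run('pics/w5.png')
p=rc(W,.155,.17,(.59,.64,-.17,-.12),'knob'); 
rc(W,.076,.095,(.45,.60,-.06,.12),'handle')
go([.545,.03,.25],1.725)
```

```text
knob 502 [ 612.8 -146.9] [20.8 20.8] 84.63 z 0.1621
handle 1049 [574.6  23.7] [ 48.  110.6] 5.96 z 0.0852
turn [ 3.000e-03 -1.000e-03 -1.822e+00] shift cm [ -8.43 -16.97   0.04] at [ 0.6124 -0.1471  0.2507] [ 3.1411e+00 -2.7000e-03 -9.7200e-02]
```

Request:
move_arm:
  deltas: [0,0,-0.14,-1,-2,0,0.36,0,0,-0.28,-2.2,-4.2,0,0.36,0,0,-0.42,-3.3,-6.5,0,0.36,0,0,-0.56,-4.4,-9,0,0.36,0,0,-0.7,-5.5,-11,0,0.36,0,0,-0.84,-6.6,-13,0,0.36,0,0,-0.98,-7.6,-15,0,0.36,0,0,-1.1,-8.4,-17,0,0.36]

```text
time: 14.3
tool_pos: [0.5438, 0.0313, 0.248]
ee_rot: [-3.14, 0.001, 1.008]
wrist_force: [-0.1, 0.6, 1.1]
width: 0.0302
finger_force: 0.0
```

Run:
```python
from h import *
go([.555,.03,.22],1.725)
```

```text
turn [-0.002  0.    -0.717] shift cm [0.49 1.02 2.8 ] at [0.5438 0.0313 0.248 ] [-3.1399e+00  1.0000e-03  1.0081e+00]
```

Request:
move_arm:
  deltas: [0,0,-0.14,0,0.2,0,0.36,0,0,-0.28,0.1,0.4,0.5,0.36,0,0,-0.42,0.2,0.6,1,0.36,0,0,-0.56,0.3,0.8,1,0.36,0,0,-0.7,0.4,1,1,0.36,0,0,-0.717,0.5,1,1,0.36,0,0,-0.717,0.5,1,1,0.36,0,0,-0.717,0.5,1,1,0.36]

```text
time: 15.1
tool_pos: [0.5559, 0.0292, 0.2391]
ee_rot: [-3.142, 0.0, 1.718]
wrist_force: [0.0, -0.2, -0.0]
width: 0.0305
finger_force: 0.0
```

Run:
```python
from w import *
s,W=run('pics/w6.png')
c,y=np.array([.7205,.0484]),.154
M=np.array([[np.cos(y),-np.sin(y)],[np.sin(y),np.cos(y)]])
w=W[...,:2]; q=(w-c)@M
ps=[points(snap('top')),W]
for n,Z in zip('top wrist'.split(),ps):
    q=(Z[...,:2]-c)@M*1000; m=(Z[...,2]>.076)&(Z[...,2]<.095)&(abs(q[...,1])<80)&(q[...,0]<-125)&(q[...,0]>-200)
    a=q[m]; print(n,len(a)); 
    if len(a)<5: continue
    b=a[abs(a[:,1])<40]; print(a.min(0),a.max(0),'bar x',np.percentile(b[:,0],[2,50,98]), np.median(Z[m][:,2]))
go([.555,.03,.22],1.725)
```

```text
top 0
wrist 1442
[-169.52024253  -55.35879404] [-125.22487208   54.27791789] bar x [-169.38111024 -164.39562779 -159.95388915] 0.08536684286476877
turn [ 0.001  0.    -0.006] shift cm [ 0.1  -0.09  1.95] at [0.556  0.0292 0.2395] [3.1409e+00 3.0000e-04 1.7186e+00]
```

View pics/w6.png

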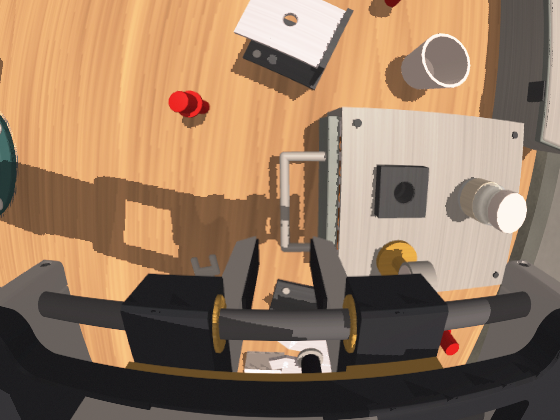

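The view shows the handle bar (285,150–245) in line with the fingers' centre (285), the gauge (405,265) off to the side. Bar is at cabinet x = -0.1647, so the grasp point is world (0.5563, 0.033).

Run:
```python
from h import *
go([.5563,.033,.064],1.725)
```

```text
turn [ 0.001  0.    -0.006] shift cm [ 0.38  0.07 17.55] at [0.556  0.0292 0.2395] [3.1409e+00 3.0000e-04 1.7186e+00]
```

Request:
move_arm:
  deltas: [0.001,0,-0.006,0.4,0.05,2,0.36,0.001,0,-0.006,0.4,0.05,5,0.36,0.001,0,-0.006,0.4,0.05,8,0.36,0.001,0,-0.006,0.4,0.05,10.5,0.36,0.001,0,-0.006,0.4,0.05,12,0.36,0.001,0,-0.006,0.4,0.05,12.5,0.36,0.001,0,-0.006,0.4,0.05,12.5,0.36,0.001,0,-0.006,0.4,0.05,12.5,0.36]

```text
time: 16.0
tool_pos: [0.5572, 0.0332, 0.1163]
ee_rot: [3.139, 0.001, 1.726]
wrist_force: [0.4, 0.1, 0.1]
width: 0.0304
finger_force: 0.0
```

Run:
```python
from h import *
go([.5563,.033,.064],1.725)
```

```text
turn [0.003 0.001 0.001] shift cm [ 0.   -0.1   5.23] at [0.5572 0.0332 0.1163] [3.1389e+00 8.0000e-04 1.7256e+00]
```

Request:
move_arm:
  deltas: [0.002,0,0,0,-0.1,1,0.36,0.002,0,0,0,-0.1,2,0.36,0.002,0,0,0,-0.1,3,0.36,0.002,0,0,0,-0.1,4,0.36,0.002,0,0,0,-0.1,5,0.36,0.002,0,0,0,-0.1,5.2,0.36,0.002,0,0,0,-0.1,5.2,0.36,0.002,0,0,0,-0.1,5.2,0.36]

```text
time: 16.8
tool_pos: [0.5555, 0.033, 0.0631]
ee_rot: [-3.14, 0.0, 1.726]
wrist_force: [0.1, 0.3, 0.6]
width: 0.0302
finger_force: 0.0
```

Request:
move_arm:
  deltas: [0,0,0,0,0,0,0.8,0,0,0,0,0,0,0.8,0,0,0,0,0,0,0.8,0,0,0,0,0,0,0.8,0,0,0,0,0,0,1,0,0,0,0,0,0,1,0,0,0,0,0,0,1,0,0,0,0,0,0,1]

```text
time: 17.6
tool_pos: [0.5554, 0.033, 0.0631]
ee_rot: [-3.14, 0.0, 1.726]
wrist_force: [0.5, -0.3, 1.1]
width: 0.009
finger_force: 30.0
```

Bar gripped. Pull along the tool's -y (cabinet -x).

Request:
move_arm:
  deltas: [0,0,0,0,-0.5,0,1,0,0,0,0,-1.2,0,1,0,0,0,0,-2,0,1,0,0,0,0,-3,0,1,0,0,0,0,-4,0,1,0,0,0,0,-5,0,1,0,0,0,0,-6,0,1,0,0,0,0,-6,0,1]

```text
time: 18.4
tool_pos: [0.4938, 0.0233, 0.063]
ee_rot: [-3.137, 0.001, 1.726]
wrist_force: [-1.9, -0.7, 4.0]
width: 0.009
finger_force: 30.0
```

Request:
move_arm:
  deltas: [0,0,0,0,-0.8,0,1,0,0,0,0,-1.6,0,1,0,0,0,0,-2.4,0,1,0,0,0,0,-3,0,1,0,0,0,0,-3.5,0,1,0,0,0,0,-3.8,0,1,0,0,0,0,-3.9,0,1,0,0,0,0,-3.9,0,1]

```text
time: 19.2
tool_pos: [0.457, 0.0176, 0.063]
ee_rot: [-3.139, 0.001, 1.726]
wrist_force: [0.1, -1.3, 4.8]
width: 0.0088
finger_force: 30.0
```

Moved 99.6 mm. Release and retreat up.

Request:
move_arm:
  deltas: [0,0,0,0,0,0,0.36,0,0,0,0,0,0,0.36,0,0,0,0,0,0,0.36,0,0,0,0,0,0,0.36,0,0,0,0,0,-1,0.36,0,0,0,0,0,-3,0.36,0,0,0,0,0,-5,0.36,0,0,0,0,0,-8,0.36]

```text
time: 20.0
tool_pos: [0.4565, 0.0179, 0.143]
ee_rot: [-3.137, -0.0, 1.726]
wrist_force: [0.8, 1.2, -0.3]
width: 0.0302
finger_force: 0.0
```

Request:
move_arm:
  deltas: [0,0,0,0,0,-4,0.36,0,0,0,0,0,-8,0.36,0,0,0,0,0,-10,0.36,0,0,0,0,0,-10,0.36,0,0,0,0,0,-10,0.36]

```text
time: 20.5
tool_pos: [0.4576, 0.0179, 0.2428]
ee_rot: [-3.14, 0.0, 1.726]
wrist_force: [-0.4, -0.0, -0.2]
width: 0.0301
finger_force: 0.0
```

Run:
```python
from w import *
s,W=run('pics/w7.png'); Q=points(snap('scene')); P=points(snap('top'))
c,y=np.array([.7205,.0484]),.154
M=np.array([[np.cos(y),-np.sin(y)],[np.sin(y),np.cos(y)]])
q=(W[...,:2]-c)@M*1000; m=(W[...,2]>.076)&(W[...,2]<.095)&(abs(q[...,1])<40)&(q[...,0]<-220)&(q[...,0]>-300)
print('bar x',np.percentile(q[m][:,0],[2,50,98]),m.sum())
rc(Q,.150,.17,(.58,.65,-.17,-.12),'knob scene');rc(P,.150,.17,(.58,.65,-.17,-.12),'knob top');rc(W,.150,.17,(.58,.65,-.17,-.12),'knob w')
```

```text
bar x [-268.6960681  -263.297326   -221.76003899] 818
knob scene 94 [ 614.  -147.2] [22.1 21.1] 2.46 z 0.1612
knob top 58 [ 611.8 -144.2] [20.2 18.7] 0.31 z 0.1631
knob w none
```

The bar moved from -164.4 to -263.3 mm, so the tray is out about 99 mm. The pin is still seated, with its knob top at 0.163. Handing in.

```bash
python3 -c "
from bench import robot
print(robot.close_job())"
```

```text
the job is handed in; nothing more can be done
None
```

The pin hangs upright at the back of the notched bracket's notch, the tray is pulled out about 99 mm to its stop, and the job is handed in; the hand-in gave no verdict.

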